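# Start up the rework bench in order

## Task

Start up the electronics rework bench: with a fingertip, lightly press in the power key of the fume extractor, then that of the board preheater, then that of the lamp controller, without ramming it against its stop, so that each key stays in. Leave the soldering station switched off. Nothing is to be picked up: all the units and everything else on the bench stay standing where they are.

Things in the scene. Friction and masses are not known exactly. Their poses are not given: they have to be found in the camera images.
- extractor: Fume extractor: white box 120 x 110 x 70 mm (x, y, z), with a black round intake drum, 68 mm across, standing 24 mm above the rear half of its top (centre 22 mm behind the middle). Loose on the bench, about 0.9 kg. Origin: centre of its underside; z up, own -x towards its front. Its power key is on the top, 40 mm in front of the middle (at own x = -40 mm, y = 0).
- extractor_key_top (a point): Middle of the upper face of the fume extractor's black power key, 86 mm above the bench while the key is out; it moves with the key. The face measures 20 x 26 mm (unit's x, y) and is level; the key stands 16 mm above the unit's white top when out and 4 mm when fully in.
- extractor_key (a joint): Travel of the fume extractor's power key in m: 0 = out (off, as at the start), 0.012 = hard against its stop. It slides straight down; the resistance, mostly friction, grows evenly from 3.5 N at the start of the travel (4.8 N at 5 mm, 5.5 N at 8 mm) to 6.5 N at the stop, and the key stays where it is left. It counts as switched on from 0.005, so there is no need to reach the stop, and ramming it against the stop is not a light press.
- preheater: Board preheater: the lowest unit: white box 130 x 110 x 40 mm (x, y, z), most of its top covered by a ribbed steel heating plate 85 x 98 mm that stands 6 mm proud. Loose on the bench, about 0.9 kg. Origin: centre of its underside; z up, own -x towards its front. Its power key is on the top, 46 mm in front of the middle (at own x = -46 mm, y = 0).
- preheater_key_top (a point): Middle of the upper face of the board preheater's black power key, 56 mm above the bench while the key is out; it moves with the key. The face measures 20 x 26 mm (unit's x, y) and is level; the key stands 16 mm above the unit's white top when out and 4 mm when fully in.
- preheater_key (a joint): Travel of the board preheater's power key in m: 0 = out (off, as at the start), 0.012 = hard against its stop. It slides straight down; the resistance, mostly friction, grows evenly from 3.5 N at the start of the travel (4.8 N at 5 mm, 5.5 N at 8 mm) to 6.5 N at the stop, and the key stays where it is left. It counts as switched on from 0.005, so there is no need to reach the stop, and ramming it against the stop is not a light press.
- lampbox: Lamp controller: the smallest unit: white box 90 x 80 x 60 mm (x, y, z), with a fixed grey dial, 30 mm across and 14 mm high, on the rear half of its top. Loose on the bench, about 0.9 kg. Origin: centre of its underside; z up, own -x towards its front. Its power key is on the top, 26 mm in front of the middle (at own x = -26 mm, y = 0).
- lampbox_key_top (a point): Middle of the upper face of the lamp controller's black power key, 76 mm above the bench while the key is out; it moves with the key. The face measures 20 x 26 mm (unit's x, y) and is level; the key stands 16 mm above the unit's white top when out and 4 mm when fully in.
- lampbox_key (a joint): Travel of the lamp controller's power key in m: 0 = out (off, as at the start), 0.012 = hard against its stop. It slides straight down; the resistance, mostly friction, grows evenly from 3.5 N at the start of the travel (4.8 N at 5 mm, 5.5 N at 8 mm) to 6.5 N at the stop, and the key stays where it is left. It counts as switched on from 0.005, so there is no need to reach the stop, and ramming it against the stop is not a light press.
- solderer: Soldering station: the tallest unit: white box 100 x 110 x 90 mm (x, y, z), with a soldering iron (steel cone and black grip) lying across the rear half of its top, up to 33 mm above the top. Loose on the bench, about 0.9 kg. Origin: centre of its underside; z up, own -x towards its front. Its power key is on the top, 30 mm in front of the middle (at own x = -30 mm, y = 0).
- solderer_key_top (a point): Middle of the upper face of the soldering station's black power key, 106 mm above the bench while the key is out; it moves with the key. The face measures 20 x 26 mm (unit's x, y) and is level; the key stands 16 mm above the unit's white top when out and 4 mm when fully in.
- solderer_key (a joint): Travel of the soldering station's power key in m: 0 = out (off, as at the start), 0.012 = hard against its stop. It slides straight down; the resistance, mostly friction, grows evenly from 3.5 N at the start of the travel (4.8 N at 5 mm, 5.5 N at 8 mm) to 6.5 N at the stop, and the key stays where it is left. It counts as switched on from 0.005, so there is no need to reach the stop, and ramming it against the stop is not a light press.
- spool: Bystander: aluminium wire spool standing on end, 54 mm across, 42 mm high; loose. Origin: centre of its underside.
- jar: Bystander: small grey jar with a black cap, 40 mm across, 45 mm high; loose. Origin: centre of its underside.
- tray: Bystander: open black parts tray with four compartments, 100 x 80 x 25 mm; loose. Origin: centre of its underside.
- board: Bystander: green circuit board with parts on it, 90 x 75 mm, up to 15 mm high, lying flat; loose. Origin: centre of its underside.
- flask: Bystander: clear plastic bottle, 42 mm across, 100 mm high; loose. Origin: centre of its underside.
- driver: Bystander: screwdriver with a black handle, 160 mm long, lying flat; loose. Origin: on its underside, under about its middle.
- tweezers: Bystander: slim steel tweezers, 117 mm long, 10 mm wide, lying flat; loose. Origin: on its underside, under about its middle.
Not all that is in view belongs to the job. Leave any pink look-alike of the extractor alone.

How it is judged:
By the outcome, as a careful person would: the job done as asked, in the order asked, and still so for the second after the job is handed in, with the robot touching nothing.
It also fails if it takes over 51 s, if anything falls off the work surface, if the arm or the gripper's body presses on something with over 40 N, if the wrist force passes 120 N, or if a joint passes its speed limit or range.

## Robot

A 6-joint arm with a two-finger parallel gripper is mounted at the origin on the work surface. World frame = base frame: x ahead of the robot, y to its left, z up, the work surface at z = 0. Lengths are in m, angles in rad, forces in N, time in s.
With the tool pointing down it reaches from about 0.35 to 0.975 m from the base axis. Payload 4.9 kg.
Tool frame: the origin (TCP) lies at the very end of the fingers, on their centre line; the grasp point (between the pads) lies 19 mm behind it (manip.tcp_to_grasp is the distance from the TCP to the grasp point, in m); z points along the fingers, y is the direction in which the jaws open and shut (so a half turn about z gives the same grasp; the last joint's range is limited). The gripper opens to 85 mm and grips with 20 to 120 N. Pads are 22 mm wide; open, the fingers measure 114 mm over their backs; the gripper's body (76 mm by 85 mm) begins 54 mm behind the grasp point. The pads swing forward as they close: fully open they stand 13 mm farther back than shut.
Start: joints at [-1.395, 0.053, 1.613, -0, 1.476, -0.119], TCP at [0.182, -0.598, 0.231] pointing down, gripper open.
Joint ranges: [-3.01, 3.01], [-1.01, 2.22], [0.06, 2.58], [-1.02, 4.17], [0.09, 2.62], [-3.14, 3.14]. Speed limits (rad/s): [2.57, 2.57, 3.14, 3.14, 3.14, 3.14].

## Interface

Orientations are given as a unit quaternion [w, x, y, z].
In Python, from plant import sensors, cams, job, finder, manip gives the robot as it stands.
- The arm moves only by the shell command python3 -m pendant 'ROWS'. ROWS is JSON, a list of rows, each an object of numbers: "wx", "wy", "wz": the turn, a rotation vector about the tool's x, y, z in degrees; "dx", "dy", "dz": the shift along the tool's x, y, z in m; "hand": the gripper's target within -1 to 1 (fully open at 1, half-way at 0, shut at -1). A call has 1 to 20 rows; each row is the pose to reach, as a shift and turn from the pose commanded when the call began, along the tool's axes at that moment; what a row does not reach only later rows make up. A row lasts 1/12 s, in which the tool goes at most 41.7 mm and 7.16 degrees, less where a joint would pass 70% of its speed; a pose out of reach is approached as far as the arm can. A call with a gripper value outside its range is refused whole. The fingers move at their own pace and stop on an object; the grip force is fixed at half the most. Time passes only in rows, so rows that repeat a pose let the fingers close. It gives the time, the measured TCP pose, the force and the opening at its end, in the units of the state.
- sensors.state(): the state, without advancing time (a new reading comes with each control period).
- cams.grab_frame(name): name is "side" or "top" or "wrist"; returns (picture, depth): 480x640x3 uint8, red, green, blue; 480x640 float32, m along the optical axis (not along the pixel's ray), 0 where there is no reading.
- cams.calibration(name): a dict with "fov_y" (degrees; the focal length in pixels is half the picture's height over the tangent of half this angle, whatever the lens; pixels are square), "cx", "cy" (the principal point, pixels), "pose" (4x4, takes a point from camera to world coordinates); the wrist camera has in their place "hand_eye" (4x4, takes a point from camera to tool coordinates, whose origin is the TCP and whose axes are the flange's). Camera axes: x right, y down, z forward; pixel columns grow to the right and rows downward; lengths in m; the calibration is good to about 2 mm. The wrist camera is an equidistant fisheye: a pixel r from the principal point sees the ray r / f radians off the axis. A picture is of the moment at which its call begins: read the wrist's pose just before it. calibration takes no time and is no camera call.
- job.job_done(): hands the job in, once; it reports no verdict.
Trained networks look in the newest picture that a camera, given by its name, has taken for a name from the list of things; names that differ only in an ending like _2 or _b are one class to them, and where a whole thing is asked for, a point or a joint stands for the part that bears it (a point fixed in the world has none). Each returns a list of dicts, best first, with "score" (0 to 1); they miss things now and then, are a little off and sometimes report something else, mostly with a low value. They report only what shows in the picture. A call takes as long as a camera call. They do not tell look-alikes from the thing itself.
- finder.look_for(camera, thing): "position" ([x, y, z] in m, in world coordinates, good to about 4 mm: the middle of the surface that is visible of it).
The state is a dict: "time": time; "joint_pos": joint angles; "joint_vel": joint speeds; "joint_efforts": joint torques, N m; "tool_pos": TCP position; "tool_rot": TCP orientation; "contact_force": force on the tool from outside, world axes, zero at the start; "ft_torque": the same for the moment, N m; "gripper_width": opening from 0.0 (shut) to 1.0 (fully open).
Only numpy, scipy, OpenCV 4.12 (cv2) and the standard library are available. Lean on these libraries where they do the work, as an engineer would, in place of code of your own. Each camera call takes 0.05 s, during which the arm holds its last target. There are 200 camera calls.

## Working session

There is one attempt and no reset: what is moved stays moved. The work goes in short steps, Python scripts to look and compute and a shell command to move; the robot and the scene stay as the last step left them, time stands still between calls to the robot, and variables do not carry over. Pictures are saved under pics/ and viewed, about 8 in all and at most 12, crops included, and the job is handed in when it is done.

```bash
mkdir -p pics; cat > h.py <<'E'
import numpy as np, cv2
from plant import sensors, cams, job, finder, manip
from scipy.spatial.transform import Rotation as R
def cloud(name, d):
    c=cams.calibration(name); f=240/np.tan(np.radians(c['fov_y']/2))
    v,u=np.mgrid[0:480,0:640]; x=(u-c['cx'])/f*d; y=(v-c['cy'])/f*d
    P=np.stack([x,y,d,np.ones_like(d)],-1)@np.array(c['pose']).T
    return P[...,:3]
E
python3 - <<'E'
from h import *
s=sensors.state(); print({k:np.round(v,3).tolist() for k,v in s.items()})
for n in ['top','side']:
    p,d=cams.grab_frame(n); cv2.imwrite(f'pics/{n}.png',p[...,::-1]); np.save(n+'.npy',d); np.save(n+'p.npy',p)
    for t in ['extractor_key_top','preheater_key_top','lampbox_key_top','solderer_key_top','extractor','preheater','lampbox','solderer']:
        print(n,t,[(round(r['score'],2),np.round(r['position'],3).tolist()) for r in finder.look_for(n,t)][:4])
E
```

```text
{'time': 0.0, 'joint_pos': [-1.395, 0.053, 1.614, 0.0, 1.476, -0.119], 'joint_vel': [-0.0, -0.001, 0.0, -0.0, 0.001, -0.001], 'joint_efforts': [0.0, -39.368, -37.018, -0.0, 0.007, 0.0], 'tool_pos': [0.181, -0.597, 0.23], 'tool_rot': [-0.001, 0.989, 0.147, -0.0], 'contact_force': [-0.729, -0.488, -0.153], 'ft_torque': [-0.04, -0.032, 0.011], 'gripper_width': 0.999}
top extractor_key_top [(0.56, [0.486, 0.308, 0.085]), (0.56, [0.374, 0.229, 0.088]), (0.55, [0.326, 0.467, 0.09])]
top preheater_key_top [(0.65, [0.595, -0.264, 0.059]), (0.5, [0.628, -0.256, 0.048])]
top lampbox_key_top [(0.61, [0.47, -0.084, 0.078])]
top solderer_key_top [(0.62, [0.641, 0.078, 0.11])]
top extractor [(0.95, [0.351, 0.434, 0.072]), (0.81, [0.339, 0.239, 0.074]), (0.65, [0.517, 0.293, 0.07])]
top preheater [(0.93, [0.631, -0.256, 0.047]), (0.32, [0.481, 0.31, 0.089])]
top lampbox [(0.7, [0.491, -0.087, 0.063]), (0.46, [0.482, 0.307, 0.083])]
top solderer [(0.61, [0.666, 0.082, 0.094]), (0.31, [0.618, -0.088, 0.045])]
side extractor_key_top [(0.57, [0.468, -0.096, 0.074]), (0.54, [0.324, 0.461, 0.082])]
side preheater_key_top [(0.62, [0.593, -0.273, 0.056]), (0.25, [0.767, -0.083, 0.001])]
side lampbox_key_top [(0.72, [0.462, -0.097, 0.078])]
side solderer_key_top [(0.55, [0.639, 0.065, 0.106])]
side extractor [(0.91, [0.356, 0.408, 0.07]), (0.87, [0.521, 0.262, 0.066]), (0.67, [0.345, 0.203, 0.068]), (0.27, [0.638, 0.066, 0.107])]
side preheater [(0.66, [0.635, -0.278, 0.048])]
side lampbox [(0.59, [0.492, -0.111, 0.057])]
side solderer [(0.87, [0.668, 0.039, 0.087]), (0.51, [0.467, -0.098, 0.077])]
```

View pics/top.png

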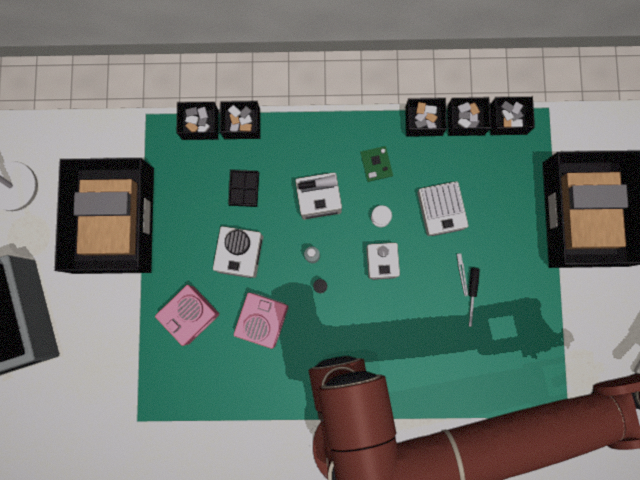

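View pics/side.png

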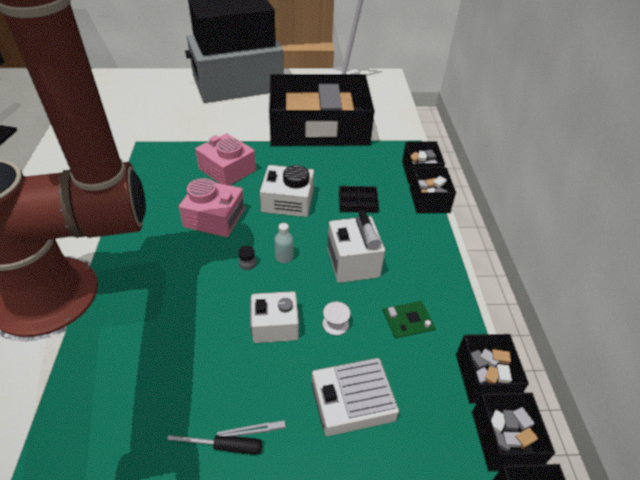

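The top view shows the white extractor at about (238,250) with its key at (234,266). The two pink look-alikes are at (186,315) and (261,320). The lamp controller's key is at (384,269), the preheater's at (448,224) and the soldering station's at (320,204). The side view agrees. Next I'll measure the keys from depth.

```bash
python3 - <<'E'
from h import *
for n in ['top','side']:
    p=np.load(n+'p.npy').astype(int); P=cloud(n,np.load(n+'.npy'))
    for t,c,h in [('extractor',(.486,.308),.086),('preheater',(.594,-.268),.056),('lampbox',(.466,-.09),.076),('solderer',(.64,.07),.106)]:
        near=np.hypot(P[...,0]-c[0],P[...,1]-c[1])<.04
        m=near&(p.max(-1)<90)&(abs(P[...,2]-h)<.009)
        k,l,st,ce=cv2.connectedComponentsWithStats(m.astype(np.uint8))
        for i in range(1,k):
            if st[i,4]>15:
                q=P[l==i]; print(n,t,st[i,4],ce[i].round(),'mean',q.mean(0).round(4),'lo',np.percentile(q,3,0).round(3),'hi',np.percentile(q,97,0).round(3))
E
```

```text
top extractor 23 [235. 253.] mean [0.513  0.3025 0.0911] lo [0.509 0.289 0.079] hi [0.521 0.319 0.095]
top extractor 69 [233. 265.] mean [0.481  0.3079 0.0858] lo [0.47  0.297 0.08 ] hi [0.491 0.319 0.091]
top preheater 69 [447. 223.] mean [ 0.5904 -0.2671  0.0558] lo [ 0.581 -0.28   0.049] hi [ 0.601 -0.256  0.062]
top lampbox 69 [384. 269.] mean [ 0.4661 -0.091   0.0764] lo [ 0.458 -0.104  0.07 ] hi [ 0.474 -0.079  0.083]
top solderer 68 [320. 203.] mean [0.6394 0.077  0.1062] lo [0.63  0.065 0.1  ] hi [0.648 0.089 0.114]
side extractor 33 [286. 173.] mean [0.5172 0.2989 0.0926] lo [0.513 0.278 0.084] hi [0.523 0.319 0.095]
side extractor 55 [271. 175.] mean [0.4815 0.3038 0.083 ] lo [0.473 0.294 0.078] hi [0.49  0.317 0.087]
side preheater 171 [329. 393.] mean [ 0.5899 -0.2723  0.0545] lo [ 0.58  -0.283  0.049] hi [ 0.6   -0.26   0.057]
side lampbox 117 [260. 306.] mean [ 0.4666 -0.0965  0.0742] lo [ 0.458 -0.106  0.068] hi [ 0.476 -0.083  0.078]
side solderer 85 [343. 233.] mean [0.6391 0.0717 0.1038] lo [0.63  0.062 0.098] hi [0.648 0.085 0.107]
```

```bash
python3 -m pendant '[{"hand":-1,"dx":0.04,"dy":-0.02},{"hand":-1,"dx":0.08,"dy":-0.04},{"hand":-1,"dx":0.12,"dy":-0.06}]'; python3 - <<'E'
from h import *
print(np.array(cams.calibration('wrist')['hand_eye']).round(3))
E
```

```text
[[-0.001 -0.965 -0.261  0.066]
 [ 1.    -0.001 -0.     0.001]
 [ 0.    -0.261  0.965 -0.143]
 [ 0.     0.     0.     1.   ]]invalid input
```

```bash
python3 -m pendant '[{"wx":0,"wy":0,"wz":0,"dx":0.375,"dy":-0.304,"dz":0,"hand":-1},{"wx":0,"wy":0,"wz":0,"dx":0.375,"dy":-0.304,"dz":0,"hand":-1},{"wx":0,"wy":0,"wz":0,"dx":0.375,"dy":-0.304,"dz":0,"hand":-1},{"wx":0,"wy":0,"wz":0,"dx":0.375,"dy":-0.304,"dz":0,"hand":-1},{"wx":0,"wy":0,"wz":0,"dx":0.375,"dy":-0.304,"dz":0,"hand":-1},{"wx":0,"wy":0,"wz":0,"dx":0.375,"dy":-0.304,"dz":0,"hand":-1},{"wx":0,"wy":0,"wz":0,"dx":0.375,"dy":-0.304,"dz":0,"hand":-1},{"wx":0,"wy":0,"wz":0,"dx":0.375,"dy":-0.304,"dz":0,"hand":-1},{"wx":0,"wy":0,"wz":0,"dx":0.375,"dy":-0.304,"dz":0,"hand":-1},{"wx":0,"wy":0,"wz":0,"dx":0.375,"dy":-0.304,"dz":0,"hand":-1},{"wx":0,"wy":0,"wz":0,"dx":0.375,"dy":-0.304,"dz":0,"hand":-1},{"wx":0,"wy":0,"wz":0,"dx":0.375,"dy":-0.304,"dz":0,"hand":-1}]'
```

```text
time: 1.9
tool_pos: [0.4536, -0.195, 0.2317]
tool_rot: [-0.0, 0.989, 0.148, 0.001]
contact_force: [-0.0, 0.1, -0.6]
gripper_width: 0.002
```

```bash
python3 -m pendant '[{"wx":0,"wy":0,"wz":0,"dx":0.172,"dy":-0.472,"dz":0,"hand":-1},{"wx":0,"wy":0,"wz":0,"dx":0.172,"dy":-0.472,"dz":0,"hand":-1},{"wx":0,"wy":0,"wz":0,"dx":0.172,"dy":-0.472,"dz":0,"hand":-1},{"wx":0,"wy":0,"wz":0,"dx":0.172,"dy":-0.472,"dz":0,"hand":-1},{"wx":0,"wy":0,"wz":0,"dx":0.172,"dy":-0.472,"dz":0,"hand":-1},{"wx":0,"wy":0,"wz":0,"dx":0.172,"dy":-0.472,"dz":0,"hand":-1},{"wx":0,"wy":0,"wz":0,"dx":0.172,"dy":-0.472,"dz":0,"hand":-1},{"wx":0,"wy":0,"wz":0,"dx":0.172,"dy":-0.472,"dz":0,"hand":-1},{"wx":0,"wy":0,"wz":0,"dx":0.172,"dy":-0.472,"dz":0,"hand":-1},{"wx":0,"wy":0,"wz":0,"dx":0.172,"dy":-0.472,"dz":0,"hand":-1},{"wx":0,"wy":0,"wz":0,"dx":0.172,"dy":-0.472,"dz":0,"hand":-1},{"wx":0,"wy":0,"wz":0,"dx":0.172,"dy":-0.472,"dz":0,"hand":-1},{"wx":0,"wy":0,"wz":0,"dx":0.172,"dy":-0.472,"dz":0,"hand":-1},{"wx":0,"wy":0,"wz":0,"dx":0.172,"dy":-0.472,"dz":0.035,"hand":-1},{"wx":0,"wy":0,"wz":0,"dx":0.172,"dy":-0.472,"dz":0.07,"hand":-1},{"wx":0,"wy":0,"wz":0,"dx":0.172,"dy":-0.472,"dz":0.07,"hand":-1}]'
cat >> h.py <<'E'
def wrist(tag,h):
    s=sensors.state(); p,d=cams.grab_frame('wrist'); c=cams.calibration('wrist')
    f=240/np.tan(np.radians(c['fov_y']/2)); v,u=np.mgrid[0:480,0:640]
    a=u-c['cx']; b=v-c['cy']; r=np.hypot(a,b)+1e-9; th=r/f
    T=np.eye(4); q=s['tool_rot']; T[:3,:3]=R.from_quat([q[1],q[2],q[3],q[0]]).as_matrix(); T[:3,3]=s['tool_pos']
    t=np.tan(np.minimum(th,1.5)); P=np.stack([d*t*a/r,d*t*b/r,d,np.ones_like(d)],-1)@(T@np.array(c['hand_eye'])).T
    P=P[...,:3]; x,y=s['tool_pos'][:2]
    m=(np.hypot(P[...,0]-x,P[...,1]-y)<.05)&(p.max(-1)<90)&(abs(P[...,2]-h)<.006)&(d>0)
    k,l,st,ce=cv2.connectedComponentsWithStats(m.astype(np.uint8))
    for i in range(1,k):
        if st[i,4]>100:
            w=P[l==i]; print(st[i,4],ce[i].round(),'mean',w.mean(0).round(4),'lo',np.percentile(w,3,0).round(3),'hi',np.percentile(w,97,0).round(3))
    cv2.imwrite(f'pics/{tag}.png',p[...,::-1])
E
python3 -c "
from h import *
wrist('w1',.086)"
```

```text
time: 3.23
tool_pos: [0.4752, 0.3017, 0.1535]
tool_rot: [0.002, 0.989, 0.147, -0.006]
contact_force: [-0.6, -0.7, -2.1]
gripper_width: -0.001
1489 [309. 235.] mean [0.483  0.3088 0.0865] lo [0.473 0.297 0.082] hi [0.492 0.321 0.088]
```

View pics/w1.png

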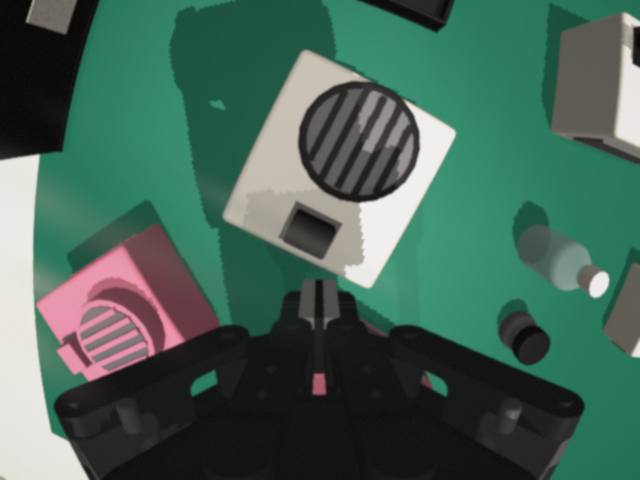

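The wrist view shows the white extractor with its key at (310,230), 86 mm high, at world (0.482, 0.308). Now the fingertips go down close to it.

```bash
python3 -m pendant '[{"wx":0,"wy":0,"wz":0,"dx":0,"dy":-0.002,"dz":0.02,"hand":-1},{"wx":0,"wy":0,"wz":0,"dx":0,"dy":-0.002,"dz":0.04,"hand":-1},{"wx":0,"wy":0,"wz":0,"dx":0,"dy":-0.002,"dz":0.055,"hand":-1},{"wx":0,"wy":0,"wz":0,"dx":0,"dy":-0.002,"dz":0.055,"hand":-1},{"wx":0,"wy":0,"wz":0,"dx":0,"dy":-0.002,"dz":0.055,"hand":-1},{"wx":0,"wy":0,"wz":0,"dx":0,"dy":-0.002,"dz":0.055,"hand":-1}]'
```

```text
time: 3.78
tool_pos: [0.4805, 0.3058, 0.109]
tool_rot: [-0.001, 0.989, 0.147, 0.002]
contact_force: [-0.4, 0.2, 0.1]
gripper_width: -0.0
```

```bash
python3 -m pendant '[{"wx":0,"wy":0,"wz":0,"dx":0.001,"dy":-0.001,"dz":0.01,"hand":-1},{"wx":0,"wy":0,"wz":0,"dx":0.001,"dy":-0.001,"dz":0.019,"hand":-1},{"wx":0,"wy":0,"wz":0,"dx":0.001,"dy":-0.001,"dz":0.019,"hand":-1},{"wx":0,"wy":0,"wz":0,"dx":0.001,"dy":-0.001,"dz":0.019,"hand":-1}]';  python3 -m pendant '[{"wx":0,"wy":0,"wz":0,"dx":0,"dy":0,"dz":0.002,"hand":-1},{"wx":0,"wy":0,"wz":0,"dx":0,"dy":0,"dz":0.004,"hand":-1},{"wx":0,"wy":0,"wz":0,"dx":0,"dy":0,"dz":0.006,"hand":-1},{"wx":0,"wy":0,"wz":0,"dx":0,"dy":0,"dz":0.006,"hand":-1},{"wx":0,"wy":0,"wz":0,"dx":0,"dy":0,"dz":0.006,"hand":-1}]'
```

```text
time: 4.12
tool_pos: [0.4791, 0.3064, 0.0866]
tool_rot: [0.0, 0.989, 0.147, -0.001]
contact_force: [-0.5, 0.6, -0.1]
gripper_width: -0.003
time: 4.53
tool_pos: [0.4797, 0.3067, 0.0815]
tool_rot: [-0.0, 0.989, 0.147, 0.0]
contact_force: [-1.0, -0.3, 2.2]
gripper_width: 0.004
```

```bash
python3 -m pendant '[{"wx":0,"wy":0,"wz":0,"dx":0,"dy":0,"dz":0.001,"hand":-1},{"wx":0,"wy":0,"wz":0,"dx":0,"dy":0,"dz":0.002,"hand":-1},{"wx":0,"wy":0,"wz":0,"dx":0,"dy":0,"dz":0.002,"hand":-1},{"wx":0,"wy":0,"wz":0,"dx":0,"dy":0,"dz":0.002,"hand":-1}]';  python3 -m pendant '[{"wx":0,"wy":0,"wz":0,"dx":0,"dy":0,"dz":0.001,"hand":-1},{"wx":0,"wy":0,"wz":0,"dx":0,"dy":0,"dz":0.002,"hand":-1}]'
```

```text
time: 4.87
tool_pos: [0.4798, 0.3067, 0.0795]
tool_rot: [-0.0, 0.989, 0.147, 0.0]
contact_force: [-1.6, -0.4, 4.6]
gripper_width: -0.005
time: 5.03
tool_pos: [0.4798, 0.3067, 0.0776]
tool_rot: [-0.0, 0.989, 0.147, 0.0]
contact_force: [-1.6, -0.5, 4.9]
gripper_width: 0.0
```

```bash
python3 -m pendant '[{"wx":0,"wy":0,"wz":0,"dx":0,"dy":0,"dz":0.0005,"hand":-1}]';  python3 -m pendant '[{"wx":0,"wy":0,"wz":0,"dx":0,"dy":0,"dz":0.0005,"hand":-1}]'; python3 -m pendant '[{"wx":0,"wy":0,"wz":0,"dx":0,"dy":0,"dz":0.0005,"hand":-1}]'
```

```text
time: 5.12
tool_pos: [0.4798, 0.3067, 0.077]
tool_rot: [-0.0, 0.989, 0.147, 0.0]
contact_force: [-1.9, 0.2, 5.9]
gripper_width: 0.0
time: 5.2
tool_pos: [0.4798, 0.3067, 0.0766]
tool_rot: [-0.0, 0.989, 0.147, 0.0]
contact_force: [-1.7, -0.9, 5.5]
gripper_width: 0.001
time: 5.28
tool_pos: [0.4798, 0.3067, 0.0762]
tool_rot: [-0.0, 0.989, 0.147, 0.0]
contact_force: [-2.3, -0.6, 5.7]
gripper_width: -0.001
```

The force of about 5.6 N implies roughly 8 mm of travel, so I'm lifting off to check.

```bash
python3 -m pendant '[{"wx":0,"wy":0,"wz":0,"dx":0,"dy":0,"dz":-0.02,"hand":-1},{"wx":0,"wy":0,"wz":0,"dx":0,"dy":0,"dz":-0.06,"hand":-1},{"wx":0,"wy":0,"wz":0,"dx":0,"dy":0,"dz":-0.08,"hand":-1},{"wx":0,"wy":0,"wz":0,"dx":0,"dy":0,"dz":-0.08,"hand":-1},{"wx":0,"wy":0,"wz":0,"dx":0,"dy":0,"dz":-0.08,"hand":-1},{"wx":0,"wy":0,"wz":0,"dx":0,"dy":0,"dz":-0.08,"hand":-1}]'
python3 -c "
from h import *
wrist('w2',.079)"
```

```text
time: 5.78
tool_pos: [0.4788, 0.3062, 0.1541]
tool_rot: [0.0, 0.989, 0.147, -0.001]
contact_force: [0.7, -0.1, 0.1]
gripper_width: -0.002
1347 [315. 240.] mean [0.4825 0.3089 0.0767] lo [0.472 0.296 0.074] hi [0.492 0.321 0.078]
```

View pics/w2.png

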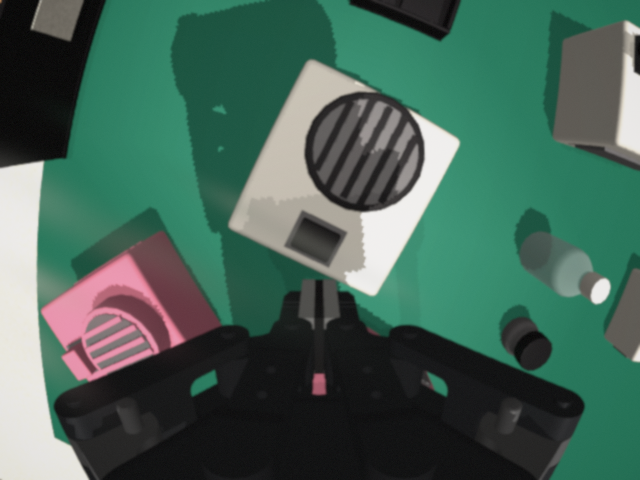

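The image and depth agree: the extractor key is down from 86.5 to about 77 mm (roughly 9 to 10 mm in, short of its stop), and the unit hasn't moved. TCP height tracks the travel well, so I'll aim for about 7.5 mm on the others. Next is the preheater.

```bash
python3 -m pendant '[{"wx":0,"wy":0,"wz":0,"dx":0,"dy":0.01,"dz":-0.03,"hand":-1},{"wx":0,"wy":0,"wz":0,"dx":-0.063,"dy":0.584,"dz":-0.03,"hand":-1},{"wx":0,"wy":0,"wz":0,"dx":-0.063,"dy":0.584,"dz":-0.03,"hand":-1},{"wx":0,"wy":0,"wz":0,"dx":-0.063,"dy":0.584,"dz":-0.03,"hand":-1},{"wx":0,"wy":0,"wz":0,"dx":-0.063,"dy":0.584,"dz":-0.03,"hand":-1},{"wx":0,"wy":0,"wz":0,"dx":-0.063,"dy":0.584,"dz":-0.03,"hand":-1},{"wx":0,"wy":0,"wz":0,"dx":-0.063,"dy":0.584,"dz":-0.03,"hand":-1},{"wx":0,"wy":0,"wz":0,"dx":-0.063,"dy":0.584,"dz":-0.03,"hand":-1},{"wx":0,"wy":0,"wz":0,"dx":-0.063,"dy":0.584,"dz":-0.03,"hand":-1},{"wx":0,"wy":0,"wz":0,"dx":-0.063,"dy":0.584,"dz":-0.03,"hand":-1},{"wx":0,"wy":0,"wz":0,"dx":-0.063,"dy":0.584,"dz":-0.03,"hand":-1},{"wx":0,"wy":0,"wz":0,"dx":-0.063,"dy":0.584,"dz":-0.03,"hand":-1},{"wx":0,"wy":0,"wz":0,"dx":-0.063,"dy":0.584,"dz":-0.03,"hand":-1},{"wx":0,"wy":0,"wz":0,"dx":-0.063,"dy":0.584,"dz":-0.03,"hand":-1},{"wx":0,"wy":0,"wz":0,"dx":-0.063,"dy":0.584,"dz":-0.03,"hand":-1},{"wx":0,"wy":0,"wz":0,"dx":-0.063,"dy":0.584,"dz":-0.03,"hand":-1},{"wx":0,"wy":0,"wz":0,"dx":-0.063,"dy":0.584,"dz":0,"hand":-1},{"wx":0,"wy":0,"wz":0,"dx":-0.063,"dy":0.584,"dz":0.03,"hand":-1},{"wx":0,"wy":0,"wz":0,"dx":-0.063,"dy":0.584,"dz":0.03,"hand":-1},{"wx":0,"wy":0,"wz":0,"dx":-0.063,"dy":0.584,"dz":0.03,"hand":-1}]'
python3 -m pendant '[{"wx":0,"wy":0,"wz":0,"dx":0,"dy":0,"dz":0,"hand":-1},{"wx":0,"wy":0,"wz":0,"dx":0,"dy":0,"dz":0,"hand":-1}]'
python3 -c "
from h import *
wrist('w3',.056)"
```

```text
time: 7.5
tool_pos: [0.5866, -0.2688, 0.1216]
tool_rot: [-0.003, 0.989, 0.147, -0.003]
contact_force: [-0.7, 0.7, 0.9]
gripper_width: 0.001
time: 7.67
tool_pos: [0.5901, -0.2707, 0.1279]
tool_rot: [0.001, 0.989, 0.147, 0.001]
contact_force: [0.1, 1.0, 0.4]
gripper_width: 0.002
264 [324. 233.] mean [ 0.601  -0.2714  0.0552] lo [ 0.599 -0.28   0.05 ] hi [ 0.604 -0.258  0.058]
```

View pics/w3.png

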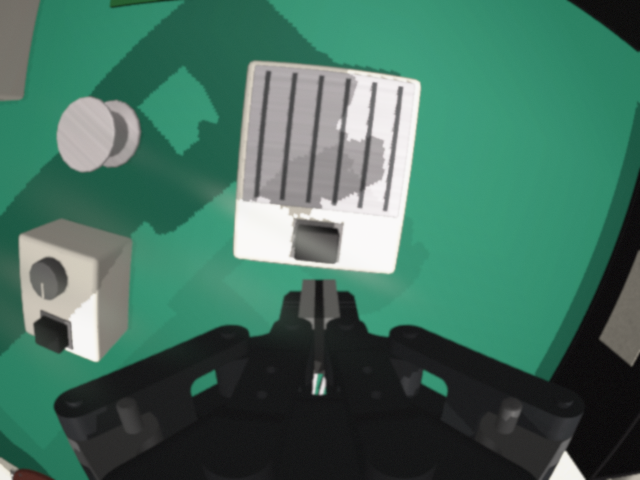

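The preheater's key is at (318,242), centred at about (0.592, -0.270), which matches. Going down in stages.

```bash
python3 -m pendant '[{"wx":0,"wy":0,"wz":0,"dx":0.002,"dy":0,"dz":0.02,"hand":-1},{"wx":0,"wy":0,"wz":0,"dx":0.002,"dy":0,"dz":0.04,"hand":-1},{"wx":0,"wy":0,"wz":0,"dx":0.002,"dy":0,"dz":0.055,"hand":-1},{"wx":0,"wy":0,"wz":0,"dx":0.002,"dy":0,"dz":0.062,"hand":-1},{"wx":0,"wy":0,"wz":0,"dx":0.002,"dy":0,"dz":0.062,"hand":-1},{"wx":0,"wy":0,"wz":0,"dx":0.002,"dy":0,"dz":0.062,"hand":-1},{"wx":0,"wy":0,"wz":0,"dx":0.002,"dy":0,"dz":0.062,"hand":-1}]'
python3 -m pendant '[{"wx":0,"wy":0,"wz":0,"dx":0,"dy":0,"dz":0.004,"hand":-1},{"wx":0,"wy":0,"wz":0,"dx":0,"dy":0,"dz":0.007,"hand":-1},{"wx":0,"wy":0,"wz":0,"dx":0,"dy":0,"dz":0.009,"hand":-1},{"wx":0,"wy":0,"wz":0,"dx":0,"dy":0,"dz":0.011,"hand":-1},{"wx":0,"wy":0,"wz":0,"dx":0,"dy":0,"dz":0.013,"hand":-1},{"wx":0,"wy":0,"wz":0,"dx":0,"dy":0,"dz":0.013,"hand":-1},{"wx":0,"wy":0,"wz":0,"dx":0,"dy":0,"dz":0.013,"hand":-1}]'
```

```text
time: 8.3
tool_pos: [0.5918, -0.2705, 0.0653]
tool_rot: [0.001, 0.989, 0.147, 0.001]
contact_force: [-0.4, 0.1, 0.6]
gripper_width: 0.002
time: 8.88
tool_pos: [0.5913, -0.2702, 0.0511]
tool_rot: [0.0, 0.989, 0.147, 0.0]
contact_force: [1.4, -1.4, 2.9]
gripper_width: 0.002
```

```bash
python3 -m pendant '[{"wx":0,"wy":0,"wz":0,"dx":0,"dy":0,"dz":0.0015,"hand":-1},{"wx":0,"wy":0,"wz":0,"dx":0,"dy":0,"dz":0.003,"hand":-1},{"wx":0,"wy":0,"wz":0,"dx":0,"dy":0,"dz":0.003,"hand":-1},{"wx":0,"wy":0,"wz":0,"dx":0,"dy":0,"dz":0.003,"hand":-1}]'
```

```text
time: 9.22
tool_pos: [0.5912, -0.2701, 0.048]
tool_rot: [0.0, 0.989, 0.147, 0.0]
contact_force: [0.1, 0.5, 3.4]
gripper_width: 0.001
```

```bash
sed -i "s|^    cv2.imwrite(f'pics/{tag}|    g=np.hypot(P[...,0]-x,P[...,1]-y)<.006; print('centre z',np.median(P[g][:,2]).round(4),g.sum())\n&|" h.py
python3 -m pendant '[{"wx":0,"wy":0,"wz":0,"dx":0,"dy":0,"dz":-0.02,"hand":-1},{"wx":0,"wy":0,"wz":0,"dx":0,"dy":0,"dz":-0.06,"hand":-1},{"wx":0,"wy":0,"wz":0,"dx":0,"dy":0,"dz":-0.08,"hand":-1},{"wx":0,"wy":0,"wz":0,"dx":0,"dy":0,"dz":-0.08,"hand":-1},{"wx":0,"wy":0,"wz":0,"dx":0,"dy":0,"dz":-0.08,"hand":-1},{"wx":0,"wy":0,"wz":0,"dx":0,"dy":0,"dz":-0.08,"hand":-1}]'
python3 -c "
from h import *
wrist('w4',.048)"
```

```text
time: 9.72
tool_pos: [0.59, -0.2693, 0.126]
tool_rot: [-0.001, 0.989, 0.147, -0.001]
contact_force: [-0.5, 1.2, -0.5]
gripper_width: -0.002
122 [312. 184.] mean [ 0.626  -0.2551  0.0474] lo [ 0.616 -0.257  0.046] hi [ 0.636 -0.253  0.048]
114 [339. 185.] mean [ 0.6302 -0.2705  0.0475] lo [ 0.621 -0.273  0.046] hi [ 0.639 -0.268  0.049]
366 [325. 232.] mean [ 0.6    -0.2713  0.0478] lo [ 0.596 -0.28   0.043] hi [ 0.603 -0.258  0.05 ]
centre z 0.1646 1001
```

The preheater key dropped from about 58 to 50 mm at its visible edge, and the TCP shows 8 mm of travel. The lamp controller is next.

```bash
python3 -m pendant '[{"wx":0,"wy":0,"wz":0,"dx":0,"dy":0,"dz":-0.035,"hand":-1},{"wx":0,"wy":0,"wz":0,"dx":-0.069,"dy":-0.205,"dz":-0.035,"hand":-1},{"wx":0,"wy":0,"wz":0,"dx":-0.069,"dy":-0.205,"dz":-0.035,"hand":-1},{"wx":0,"wy":0,"wz":0,"dx":-0.069,"dy":-0.205,"dz":-0.035,"hand":-1},{"wx":0,"wy":0,"wz":0,"dx":-0.069,"dy":-0.205,"dz":-0.035,"hand":-1},{"wx":0,"wy":0,"wz":0,"dx":-0.069,"dy":-0.205,"dz":-0.035,"hand":-1},{"wx":0,"wy":0,"wz":0,"dx":-0.069,"dy":-0.205,"dz":-0.035,"hand":-1},{"wx":0,"wy":0,"wz":0,"dx":-0.069,"dy":-0.205,"dz":-0.02,"hand":-1},{"wx":0,"wy":0,"wz":0,"dx":-0.069,"dy":-0.205,"dz":-0.02,"hand":-1},{"wx":0,"wy":0,"wz":0,"dx":-0.069,"dy":-0.205,"dz":-0.02,"hand":-1},{"wx":0,"wy":0,"wz":0,"dx":-0.069,"dy":-0.205,"dz":-0.02,"hand":-1}]'
python3 -c "
from h import *
wrist('w5',.076)"
```

```text
time: 10.68
tool_pos: [0.4653, -0.0941, 0.1472]
tool_rot: [-0.0, 0.989, 0.147, -0.001]
contact_force: [-0.5, -0.5, -0.7]
gripper_width: -0.001
337 [322. 176.] mean [ 0.5085 -0.0838  0.0746] lo [ 0.502 -0.088  0.073] hi [ 0.514 -0.078  0.076]
272 [343. 182.] mean [ 0.5086 -0.0965  0.0747] lo [ 0.503 -0.102  0.074] hi [ 0.514 -0.093  0.076]
474 [322. 235.] mean [ 0.4747 -0.0938  0.0759] lo [ 0.47  -0.104  0.071] hi [ 0.478 -0.08   0.078]
275 [308. 254.] mean [ 0.4608 -0.0894  0.0768] lo [ 0.458 -0.102  0.076] hi [ 0.464 -0.081  0.078]
centre z 0.1858 1025
```

View pics/w5.png

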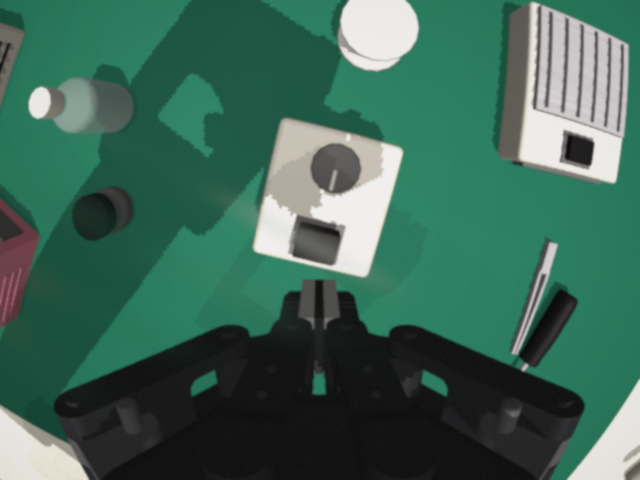

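The lamp controller's key is at (317,242), centred at about (0.468, -0.093) and 76 mm high. The preheater's key, upper right, shows as lowered. Pressing the lamp key.

```bash
python3 -m pendant '[{"wx":0,"wy":0,"wz":0,"dx":0.002,"dy":0,"dz":0.02,"hand":-1},{"wx":0,"wy":0,"wz":0,"dx":0.002,"dy":0,"dz":0.04,"hand":-1},{"wx":0,"wy":0,"wz":0,"dx":0.002,"dy":0,"dz":0.055,"hand":-1},{"wx":0,"wy":0,"wz":0,"dx":0.002,"dy":0,"dz":0.061,"hand":-1},{"wx":0,"wy":0,"wz":0,"dx":0.002,"dy":0,"dz":0.061,"hand":-1},{"wx":0,"wy":0,"wz":0,"dx":0.002,"dy":0,"dz":0.061,"hand":-1},{"wx":0,"wy":0,"wz":0,"dx":0.002,"dy":0,"dz":0.061,"hand":-1}]'
python3 -m pendant '[{"wx":0,"wy":0,"wz":0,"dx":0,"dy":0,"dz":0.004,"hand":-1},{"wx":0,"wy":0,"wz":0,"dx":0,"dy":0,"dz":0.007,"hand":-1},{"wx":0,"wy":0,"wz":0,"dx":0,"dy":0,"dz":0.009,"hand":-1},{"wx":0,"wy":0,"wz":0,"dx":0,"dy":0,"dz":0.011,"hand":-1},{"wx":0,"wy":0,"wz":0,"dx":0,"dy":0,"dz":0.013,"hand":-1},{"wx":0,"wy":0,"wz":0,"dx":0,"dy":0,"dz":0.013,"hand":-1},{"wx":0,"wy":0,"wz":0,"dx":0,"dy":0,"dz":0.013,"hand":-1}]'
```

```text
time: 11.32
tool_pos: [0.4683, -0.0938, 0.0882]
tool_rot: [0.001, 0.989, 0.147, 0.001]
contact_force: [-0.3, -0.5, 1.0]
gripper_width: -0.001
time: 11.9
tool_pos: [0.4673, -0.0933, 0.0738]
tool_rot: [0.0, 0.989, 0.147, 0.0]
contact_force: [-0.5, -0.3, 0.4]
gripper_width: -0.001
```

Travel is about 2 mm, so about 5.5 mm more.

```bash
python3 -m pendant '[{"wx":0,"wy":0,"wz":0,"dx":0,"dy":0,"dz":0.0015,"hand":-1},{"wx":0,"wy":0,"wz":0,"dx":0,"dy":0,"dz":0.003,"hand":-1},{"wx":0,"wy":0,"wz":0,"dx":0,"dy":0,"dz":0.0035,"hand":-1},{"wx":0,"wy":0,"wz":0,"dx":0,"dy":0,"dz":0.0035,"hand":-1}]'
python3 -m pendant '[{"wx":0,"wy":0,"wz":0,"dx":0,"dy":0,"dz":0.001,"hand":-1},{"wx":0,"wy":0,"wz":0,"dx":0,"dy":0,"dz":0.002,"hand":-1},{"wx":0,"wy":0,"wz":0,"dx":0,"dy":0,"dz":0.002,"hand":-1}]'
```

```text
time: 12.23
tool_pos: [0.4673, -0.0933, 0.0704]
tool_rot: [-0.0, 0.989, 0.147, 0.0]
contact_force: [-1.4, 0.1, 3.3]
gripper_width: -0.001
time: 12.48
tool_pos: [0.4673, -0.0933, 0.0683]
tool_rot: [0.0, 0.989, 0.147, 0.0]
contact_force: [-1.6, 1.1, 3.4]
gripper_width: 0.001
```

```bash
python3 -m pendant '[{"wx":0,"wy":0,"wz":0,"dx":0,"dy":0,"dz":0.0005,"hand":-1},{"wx":0,"wy":0,"wz":0,"dx":0,"dy":0,"dz":0.001,"hand":-1}]'
python3 -m pendant '[{"wx":0,"wy":0,"wz":0,"dx":0,"dy":0,"dz":-0.02,"hand":-1},{"wx":0,"wy":0,"wz":0,"dx":0,"dy":0,"dz":-0.06,"hand":-1},{"wx":0,"wy":0,"wz":0,"dx":0,"dy":0,"dz":-0.08,"hand":-1},{"wx":0,"wy":0,"wz":0,"dx":0,"dy":0,"dz":-0.08,"hand":-1},{"wx":0,"wy":0,"wz":0,"dx":0,"dy":0,"dz":-0.08,"hand":-1},{"wx":0,"wy":0,"wz":0,"dx":0,"dy":0,"dz":-0.08,"hand":-1}]'
python3 -c "
from h import *
wrist('w6',.068)"
python3 -m pendant '[{"wx":0,"wy":0,"wz":0,"dx":-0.1,"dy":0.18,"dz":-0.08,"hand":-1},{"wx":0,"wy":0,"wz":0,"dx":-0.1,"dy":0.18,"dz":-0.08,"hand":-1},{"wx":0,"wy":0,"wz":0,"dx":-0.1,"dy":0.18,"dz":-0.08,"hand":-1},{"wx":0,"wy":0,"wz":0,"dx":-0.1,"dy":0.18,"dz":-0.08,"hand":-1},{"wx":0,"wy":0,"wz":0,"dx":-0.1,"dy":0.18,"dz":-0.08,"hand":-1},{"wx":0,"wy":0,"wz":0,"dx":-0.1,"dy":0.18,"dz":-0.08,"hand":-1},{"wx":0,"wy":0,"wz":0,"dx":-0.1,"dy":0.18,"dz":-0.08,"hand":-1},{"wx":0,"wy":0,"wz":0,"dx":-0.1,"dy":0.18,"dz":-0.08,"hand":-1}]'
python3 - <<'E'
from h import *
for n in ['top','side']:
    p0=np.load(n+'p.npy').astype(int); P0=cloud(n,np.load(n+'.npy'))
    p,d=cams.grab_frame(n); cv2.imwrite(f'pics/{n}2.png',p[...,::-1]); P=cloud(n,d); p=p.astype(int)
    for t,c in [('extractor',(.482,.307)),('preheater',(.591,-.270)),('lampbox',(.467,-.093)),('solderer',(.639,.074))]:
        o=[]
        for q,Q in ((p0,P0),(p,P)):
            m=(np.hypot(Q[...,0]-c[0],Q[...,1]-c[1])<.010)&(q.max(-1)<110)&(Q[...,2]>.03)
            o+=[m.sum(),np.median(Q[m],0).round(4)]
        print(n,t,*o)
E
```

```text
time: 12.65
tool_pos: [0.4673, -0.0933, 0.0675]
tool_rot: [0.0, 0.989, 0.147, 0.0]
contact_force: [-2.7, 0.4, 6.1]
gripper_width: -0.001
time: 13.15
tool_pos: [0.4665, -0.093, 0.1459]
tool_rot: [-0.0, 0.989, 0.147, -0.001]
contact_force: [-0.7, 0.5, -0.6]
gripper_width: 0.004
463 [322. 235.] mean [ 0.4745 -0.0936  0.0675] lo [ 0.47  -0.104  0.063] hi [ 0.477 -0.08   0.069]
201 [308. 254.] mean [ 0.4599 -0.0885  0.0683] lo [ 0.458 -0.1    0.067] hi [ 0.463 -0.081  0.07 ]
centre z 0.1845 1006
time: 13.87
tool_pos: [0.4233, -0.2942, 0.2255]
tool_rot: [-0.001, 0.989, 0.146, -0.001]
contact_force: [-0.7, 0.4, -0.6]
gripper_width: -0.003
top extractor 46 [0.4809 0.3067 0.0862] 43 [0.4814 0.3071 0.0755]
top preheater 43 [ 0.5903 -0.27    0.0569] 41 [ 0.5907 -0.2698  0.0478]
top lampbox 45 [ 0.4661 -0.0933  0.0767] 43 [ 0.4666 -0.0923  0.0681]
top solderer 50 [0.638  0.0733 0.1057] 49 [0.6388 0.0732 0.1058]
side extractor 37 [0.4828 0.3073 0.0839] 32 [0.4824 0.3078 0.075 ]
side preheater 96 [ 0.5907 -0.2697  0.0553] 94 [ 0.5907 -0.2707  0.0474]
side lampbox 69 [ 0.4676 -0.0928  0.0751] 67 [ 0.4671 -0.0926  0.0668]
side solderer 61 [0.6386 0.074  0.1048] 56 [0.6382 0.0748 0.1044]
```

View pics/side2.png

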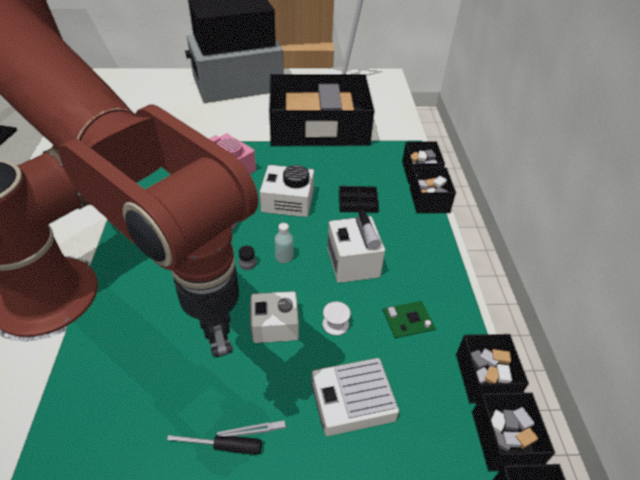

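View pics/w6.png

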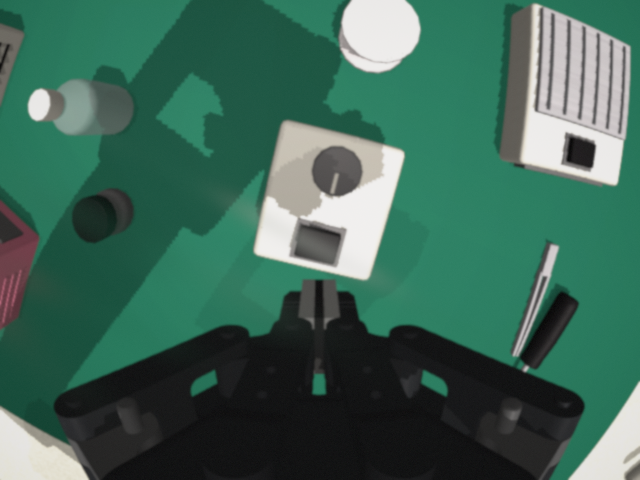

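The side view shows the three keys in, at extractor (272,177), lamp controller (261,308) and preheater (330,395). The soldering station's key at (343,234) is still out, and nothing has moved. In the wrist view the lamp key at (318,243) is sunk in. The arm is clear, so I'm handing the job in.

```bash
python3 -c "
from plant import job
print(job.job_done())"
```

```text
the job is handed in; nothing more can be done
None
```

I pressed the power keys in the order asked (fume extractor, board preheater, lamp controller) with the closed fingertips, and all three stayed in. The job was handed in at about 14 s, with the arm clear of everything.

| Key | Travel from camera depth (top / side) | Travel from TCP height |
|---|---|---|
| Extractor | 10.7 / 8.9 mm | 9.8 mm |
| Preheater | 9.1 / 7.9 mm | 8.0 mm |
| Lamp controller | 8.6 / 8.3 mm | 8.5 mm |
| Soldering station | unchanged, still out | not touched |

- **Switched on:** all three are past the 5 mm switching point and short of the 12 mm stop. The readings for one key differ by up to about 2 mm. The extractor went deepest, deeper than I intended.
- **Force:** the highest pressing force I read was about 6 N. The force readings ran lower than the resistance given for that travel, mostly while the arm was at rest. I therefore set the last two presses by TCP height.
- **Positions:** the units' keys measured within about 1 mm of where they started. The other things on the bench looked unmoved in the last pictures; I did not measure them. The pink look-alikes were not touched.

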